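Depth-check a blind spacer fresh from its mould

ROBOT

A 6-joint arm with a two-finger parallel gripper is mounted at the origin on the work surface. World frame = base frame: x ahead of the robot, y to its left, z up, the work surface at z = 0. Lengths are in m, angles in rad, forces in N, time in s.
With the tool pointing down it reaches from about 0.425 to 0.95 m from the base axis. Payload 3.5 kg.
Tool frame: the origin (TCP) lies midway between the tips of the shut fingers; the grasp point (between the pads) lies 19 mm behind it; z points along the fingers, y is the line along which they close (so a half turn about z gives the same grasp; the last joint's range is limited). The gripper opens to 85 mm and grips with 20 to 120 N. Pads are 22 mm wide; open, the fingers measure 114 mm over their backs; the gripper's body (76 mm by 85 mm) begins 54 mm behind the grasp point. The pads swing forward as they close: fully open they stand 13 mm farther back than shut.
Start: joints at [-1.403, 0.286, 1.577, -0, 1.279, -0.15], TCP at [0.211, -0.641, 0.231] pointing down, gripper open.
Joint ranges: [-2.77, 2.77], [-0.9, 2.22], [0.21, 2.48], [-1.53, 4.67], [0.24, 2.81], [-2.84, 2.84]. Speed limits (rad/s): [2.79, 2.79, 3.14, 3.14, 3.14, 3.14].

INTERFACE

Orientations are given as a unit quaternion [x, y, z, w].
In Python, from plant import ctrl gives the robot as it stands.
- The arm moves only by the tool send_rows, never from a script. Its argument "series" is a list that holds one entry, the list of rows, each a list of 7 numbers: the shift along the tool's x, y, z in cm, then the turn, a rotation vector about the tool's x, y, z in rad, then the opening, from -1 (shut) to 1 (fully open). In form: [[[x, y, z, rx, ry, rz, jaw], ...]]. A call has 1 to 10 rows; each row shifts and turns the commanded pose from where the row before left it, along the tool's axes as they then stand; what a row does not reach is not made up. A row lasts 1/8 s, in which the tool goes at most 62.5 mm and 10.7 degrees, less where a joint would pass 70% of its speed; a pose out of reach is approached as far as the arm can. A call is refused whole if a number of a shift passes 6.25 or a number of a turn 0.188, either way. A call with a gripper value outside its range is refused whole. The fingers move at their own pace and stop on an object; "force" is the grip in N (left out, the last holds). Time passes only in rows, so rows that do not move let the fingers close. It gives the time, the measured TCP pose, the force, the opening and the grip force at its end, in the units of the state.
- ctrl.get_state(): the state, without advancing time (a new reading comes with each control period).
- ctrl.read_camera(name): name is "side" or "top"; returns a dict with "img" (480x640x3 uint8, red, green, blue), "fx", "fy", "cx", "cy" (pixels), "k1" (the pictures are not rectified: a ray, as slopes to the right and down, at radius r is drawn at 1 + k1 r^2 times it, then the intrinsics apply), "R" (3x3) and "t" (3): a world point X has camera coordinates R X + t. Camera axes: x right, y down, z forward; pixel columns grow to the right and rows downward; lengths in m; the calibration is good to about 2 mm. A picture is of the moment at which its call begins. There is no depth.
- ctrl.sign_off(): hands the job in; it is judged then, once.
The state is a dict: "time": time; "qpos": joint angles; "dq": joint speeds; "joint_efforts": joint torques, N m; "eef_pos": TCP position; "tcp_rot": TCP orientation; "contact_force": force on the tool from outside, world axes, zero at the start; "wrist_torque": the same for the moment, N m; "opening": opening from 0.0 (shut) to 1.0 (fully open); "finger_force": force on a finger pad.
Only numpy, scipy, OpenCV 4.12 (cv2) and the standard library are available. Lean on these libraries where they do the work, as an engineer would, in place of code of your own. Each camera call takes 0.05 s, during which the arm holds its last target. There are 200 camera calls.

TASK

Lift the cast aluminium spacer block out of the open mould, find which of its two ends has the blind hole, and turn it hole-up in the gripper. Bring it up under the depth probe so that the stylus goes into the hole, touches bottom and is pushed up about a centimetre, and finish holding it there, upright and still, carried by the gripper alone; leave the other things on the bench where they are.

Things in the scene. Friction and masses are not known exactly. Their poses are not given: they have to be found in the camera images.
- spacer: cast aluminium spacer, a square bar 60 x 34 x 34 mm, about 170 g, lying in the mould. Origin at the bar's centre. x runs along it and points out of the end with the blind hole: round, 18 mm across, 30 mm deep, in the middle of that end, so the hole's floor is at the origin. The other end (-x) is solid. y and z are square to its flat sides; z is up at the start.
- hole_mouth (a point): centre of the mouth of the spacer's blind hole, on the spacer's x axis 30 mm from its origin; same axes as the spacer
- die: open lower mould half, a dark steel block 130 x 86 x 30 mm, fixed; origin under its centre, z up. Cavity in the middle of its top, 62 mm along x, 36 mm along y, 8 mm deep: the spacer lies along x, its upper 26 mm proud (top at 56 mm). Four guide pins, 10 mm across, 4 mm proud, at 55 mm along x and 33 mm along y from the middle. Looks the same either way round.
- probe: depth probe's stand, fixed. Origin on the bench straight below the stylus, z up. x points away from the robot within 0.25 rad. Base 100 x 110 x 22 mm and column 26 mm across centred at x = 150 mm; a boom at height 294 to 316 mm from there to the stylus; stylus holder 20 mm across, down to height 280 mm; dial on top, to 370 mm. The -x side is open.
- stylus_tip (a point): lowest point of the stylus, an upright steel rod 6 mm across with an 8 mm ball end, hanging 100 mm below its holder; tip 180 mm above the bench at rest
- stylus (a joint): how far the stylus is pushed straight up, in m: 0 at rest, stop at 0.030. Spring return: about 1.6 N to start it, 4.6 N at 10 mm, rising 0.3 N per mm
- slug: bystander: solid aluminium bar 60 x 34 x 34 mm without a hole, lying loose on the bench, not in the mould; origin under its centre
- tin: bystander: round steel tin, 56 mm across, 35 mm tall; origin under its centre
- cup: bystander: small square green open box, 60 x 60 x 50 mm; origin under its centre
- driver: bystander: screwdriver 170 mm long, lying along its x
- jar: bystander: amber jar 54 mm across, 80 mm tall; origin under its centre
Things that resemble listed ones, but are neither listed nor needed, are in the scene too. Leave any black or turquoise look-alike of the spacer alone. What is shaped like the die but orange is not meant.

How it is judged:
By the outcome, as a careful person would: the job done as asked, in the order asked, and still so for the second after the job is handed in, while the arm keeps its last pose, push and grip.
It also fails if it takes over 54 s, if anything falls off the work surface, if the arm or the gripper's body presses on something with over 40 N, if the wrist force passes 120 N, or if a joint passes its speed limit or range.

## Working session

There is one attempt and no reset: what is moved stays moved. The work goes in short steps, Python scripts to look and compute and a tool call to move; the robot and the scene stay as the last step left them, time stands still between calls to the robot, and variables do not carry over. Pictures are saved under pics/ and viewed, at most 10 in all, crops included, and the job is handed in when it is done.

Besides the shell and the picture viewer there is one more tool, called in YAML: its name, and indented under it one key for each argument. send_rows: Moves the arm, as the interface text tells. Its arguments: {"type":"object","properties":{"series":{"type":"array"},"force":{"type":"number"}},"required":["series"]}

```bash
mkdir -p pics
cat > h.py <<'E'
import numpy as np, cv2
from plant import ctrl
from scipy.spatial.transform import Rotation as Ro
def grab(n,f):
    c=ctrl.read_camera(n); cv2.imwrite(f,c['img'][:,:,::-1]); np.savez(f[:-4]+'.npz',**c); return c
def ray(c,u,v):
    x=(u-c['cx'])/c['fx'];y=(v-c['cy'])/c['fy'];xd,yd=x,y
    for _ in range(20):
        s=1+c['k1']*(x*x+y*y);x,y=xd/s,yd/s
    R,t=c['R'],c['t'];d=R.T@np.array([x,y,1.]);return -R.T@t,d/np.linalg.norm(d)
def onz(c,u,v,z):
    o,d=ray(c,u,v);return o+d*(z-o[2])/d[2]
def proj(c,X):
    p=c['R']@np.array(X)+c['t'];x,y=p[:2]/p[2];s=1+c['k1']*(x*x+y*y)
    return np.array([c['fx']*x*s+c['cx'],c['fy']*y*s+c['cy']])
def tri(c1,p1,c2,p2):
    o1,d1=ray(c1,*p1);o2,d2=ray(c2,*p2)
    s=np.linalg.lstsq(np.c_[d1,-d2],o2-o1,rcond=None)[0]
    a,b=o1+s[0]*d1,o2+s[1]*d2;return (a+b)/2,np.linalg.norm(a-b)
E
python3 -c "
from h import *
for n in('top','side'):
    c=grab(n,f'pics/{n}0.png');print(n,(-c['R'].T@c['t']).round(3),c['R'].round(3).tolist(),c['fx'],c['k1'])
print(ctrl.get_state())"
```

```text
top [0.348 0.012 1.12 ] [[0.03, -1.0, -0.008], [-0.995, -0.029, -0.1], [0.1, 0.011, -0.995]] 445.45953264223203 -0.10200244690028973
side [-0.145  0.615  1.096] [[-0.715, -0.699, -0.015], [-0.52, 0.546, -0.657], [0.467, -0.462, -0.754]] 589.7895162729105 -0.1959811227923747
{'time': 0.1, 'qpos': array([-1.40302183e+00,  2.87084699e-01,  1.57802986e+00, -2.12238006e-06,
        1.27854613e+00, -1.49996174e-01]), 'dq': array([ 2.64425806e-04, -1.20508662e-03, -3.70761173e-03,  9.72624230e-04,
       -6.36037290e-05,  7.12176283e-04]), 'joint_efforts': array([ 4.55319714e-04, -4.07298553e+01, -2.93698132e+01, -1.77941065e-04,
        3.43588246e-03, -6.91159812e-06]), 'eef_pos': array([ 0.21083569, -0.64061784,  0.23008079]), 'tcp_rot': array([ 9.87403680e-01,  1.58217901e-01, -1.02072862e-05, -1.03396990e-03]), 'contact_force': array([ 0.21833055, -0.33938489, -0.05463299]), 'wrist_torque': array([ 0.05885493, -0.02563892, -0.00939677]), 'finger_force': 0.0, 'opening': 1.0011568891978104}
```

View pics/top0.png

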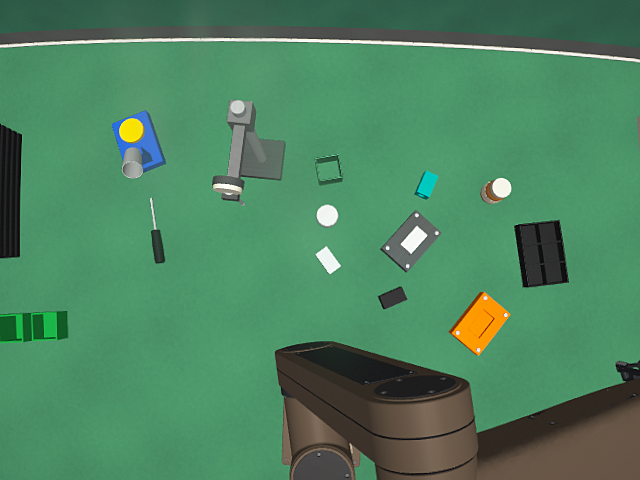

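View pics/side0.png

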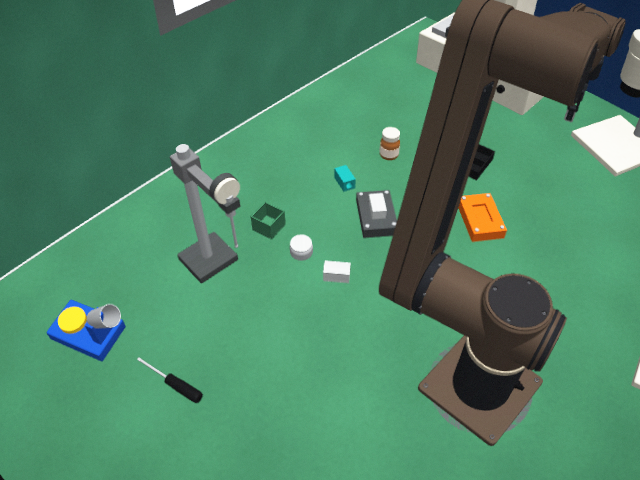

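Top view: the dark die is at (411,241) with a light bar in its cavity at (414,240). That bar is the spacer. A second light bar lies loose at (328,260), which is the slug. The turquoise (427,184), black (392,297) and orange-die (480,323) look-alikes are excluded. Side view: die (377,213), spacer (377,206), stylus from about (231,208) to (236,247). I'll confirm in one enlarged composite.

```bash
python3 -c "
import cv2,numpy as np
t=cv2.imread('pics/top0.png');s=cv2.imread('pics/side0.png')
r=lambda a,k:cv2.resize(a,None,fx=k,fy=k,interpolation=cv2.INTER_CUBIC)
A=r(t[205:275,372:447],5.3333)[:300,:400];A=r(t[208:274,374:448],5)[:300,:400]
def P(a,x0,y0,k,w=400,h=300):
    return r(a[y0:y0+h//k,x0:x0+w//k],k)
out=np.vstack([np.hstack([P(t,371,205,5),P(s,340,180,5)]),np.hstack([P(t,200,160,5),P(s,196,192,5)])])
cv2.imwrite('pics/comp1.png',out)"
```

```text
(no output)
```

View pics/comp1.png

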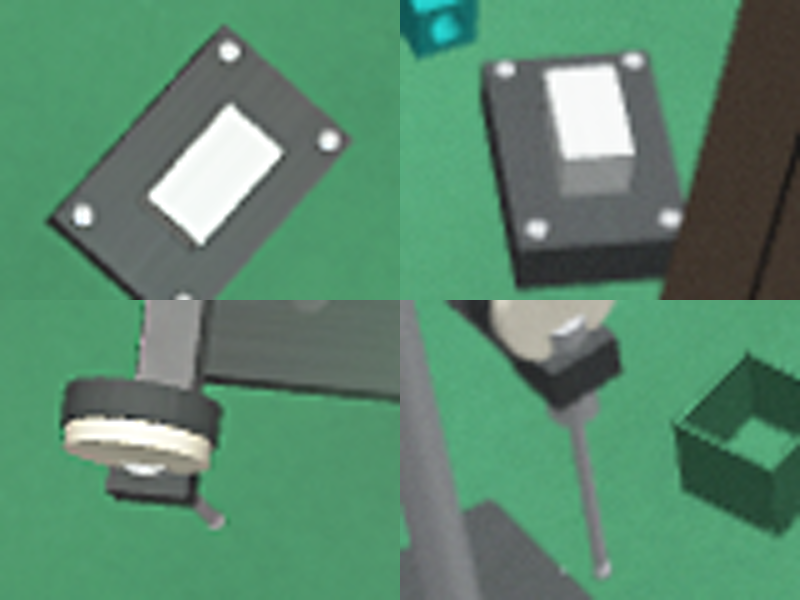

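The crop shows the light spacer seated in the dark die. The near end seen from the side (pane ~(597,175)) looks plain, but I'll check it after lifting. Stylus ball: top pane (217,524), side pane (601,570).

```bash
cat > m1.py <<'E'
from h import *
T=dict(np.load('pics/top0.npz'));S=dict(np.load('pics/side0.npz'))
def t1(p): return (371+p[0]/5,205+p[1]/5)
def s1(p): return (340+(p[0]-400)/5,180+p[1]/5)
def run(n,a,b):
    P,e=tri(T,a,S,b);print(n,P.round(4),'gap',round(e,4));return P
pins=[run('pin',t1(a),s1(b)) for a,b in [((229,51),(505,69)),((329,140),(634,61)),((83,216),(537,229)),((184,297),(670,218))]]
cor=[run('cor',t1(a),s1(b)) for a,b in [((231,103),(545,70)),((284,153),(613,64)),((149,196),(563,160)),((200,245),(634,157))]]
for P in(pins,cor):
    c=np.mean(P,0);d=P[0]+P[1]-P[2]-P[3];w=P[1]+P[3]-P[0]-P[2];print(c.round(4),'long',np.linalg.norm(d)/2,np.linalg.norm(w)/2,'yaw',np.arctan2(d[1],d[0]),np.arctan2(w[1],w[0])+np.pi/2)
run('tip',(243.4,204.8),(236.2,246))
# column top/probe base for yaw: dial post top (237,107)?; boom axis
E
python3 m1.py
```

```text
pin [ 0.5241 -0.221   0.0344] gap 0.0004
pin [ 0.4811 -0.2716  0.0333] gap 0.0005
pin [ 0.4404 -0.1495  0.0341] gap 0.0008
pin [ 0.4011 -0.2014  0.0306] gap 0.0023
cor [ 0.4954 -0.2173  0.0561] gap 0.0008
cor [ 0.4718 -0.2425  0.0584] gap 0.0015
cor [ 0.4495 -0.1781  0.0543] gap 0.0014
cor [ 0.4262 -0.2034  0.0541] gap 0.0004
[ 0.4617 -0.2109  0.0331] long 0.10829415355382797 0.06577654025524662 yaw -0.7138060958471216 -0.6768059964770079
[ 0.4607 -0.2103  0.0557] long 0.06033633932391161 0.03443088401829184 yaw -0.7084721513213539 -0.7479431538965353
tip [0.5128 0.1829 0.1842] gap 0.0036
```

```bash
cat >> h.py <<'E'
def Rtool(x,z):
    x=np.array(x,float);z=np.array(z,float);z/=np.linalg.norm(z);x-=z*(x@z);x/=np.linalg.norm(x)
    return np.c_[x,np.cross(z,x),z]
def plan(p1,R1,n,jaw,p0=None,R0=None):
    s=ctrl.get_state();p=np.array(s['eef_pos'] if p0 is None else p0);R=Ro.from_quat(s['tcp_rot']).as_matrix() if R0 is None else R0
    rows=[]
    for k in range(n,0,-1):
        d=(R.T@(p1-p)/k*100).round(2);w=(Ro.from_matrix(R.T@R1).as_rotvec()/k).round(3)
        rows.append([*map(float,d),*map(float,w),jaw]);p=p+R@d/100;R=R@Ro.from_rotvec(w).as_matrix()
    print(rows,'max',np.abs(np.array(rows)[:,:3]).max(),np.abs(np.array(rows)[:,3:6]).max());return p,R
def log():
    s=ctrl.get_state()
    with open('log.txt','a') as f:f.write(repr([list(s['qpos']),list(s['eef_pos']),list(s['tcp_rot'])])+'\n')
    return s
E
python3 -c "
from h import *
log();R=Rtool([np.cos(.71),-np.sin(.71),0],[0,0,-1]);plan(np.array([.461,-.2105,.12]),R,9,1)"
```

```text
[[4.13, -3.67, 1.23, -0.0, 0.0, 0.114, 1], [3.69, -4.12, 1.23, -0.0, 0.0, 0.114, 1], [3.2, -4.51, 1.23, -0.0, 0.0, 0.114, 1], [2.66, -4.84, 1.23, -0.0, 0.0, 0.114, 1], [2.1, -5.11, 1.23, -0.0, 0.0, 0.114, 1], [1.5, -5.32, 1.23, -0.0, 0.0, 0.114, 1], [0.89, -5.46, 1.24, -0.001, 0.0, 0.115, 1], [0.25, -5.52, 1.23, -0.0, 0.001, 0.114, 1], [-0.38, -5.51, 1.23, -0.001, 0.0, 0.115, 1]] max 5.52 0.115
```

send_rows:
  series:
    - [[4.13,-3.67,1.23,0,0,0.114,1],[3.69,-4.12,1.23,0,0,0.114,1],[3.2,-4.51,1.23,0,0,0.114,1],[2.66,-4.84,1.23,0,0,0.114,1],[2.1,-5.11,1.23,0,0,0.114,1],[1.5,-5.32,1.23,0,0,0.114,1],[0.89,-5.46,1.24,0,0,0.115,1],[0.25,-5.52,1.23,0,0,0.114,1],[-0.38,-5.51,1.23,0,0,0.115,1],[0,0,0,0,0,0,1]]
  force: 60

```text
time: 1.35
eef_pos: [0.4611, -0.2075, 0.1187]
tcp_rot: [0.938, -0.345, -0.002, -0.001]
contact_force: [-0.6, -0.2, 0.6]
opening: 1.002
finger_force: 0.0
```

```bash
python3 -c "
from h import *
log();R=Rtool([np.cos(.71),-np.sin(.71),0],[0,0,-1]);plan(np.array([.461,-.2105,.031]),R,5,1)"
```

```text
[[0.04, 0.05, 1.75, -0.0, 0.001, 0.001, 1], [0.04, 0.05, 1.76, -0.0, 0.001, 0.001, 1], [0.04, 0.05, 1.75, -0.0, 0.001, 0.001, 1], [0.04, 0.05, 1.76, -0.0, 0.0, 0.001, 1], [0.04, 0.04, 1.75, -0.0, 0.001, 0.001, 1]] max 1.76 0.001
```

send_rows:
  series:
    - [[0.04,0.05,1.75,0,0.001,0.001,1],[0.04,0.05,1.75,0,0.001,0.001,1],[0.04,0.05,1.75,0,0.001,0.001,1],[0.04,0.05,1.75,0,0,0.001,1],[0.04,0.04,1.75,0,0.001,0.001,1],[0,0,0,0,0,0,1],[0,0,0,0,0,0,1]]

```text
time: 2.22
eef_pos: [0.4615, -0.2147, 0.0333]
tcp_rot: [0.937, -0.35, 0.002, 0.001]
contact_force: [0.1, 0.6, 0.2]
opening: 0.999
finger_force: 0.0
```

```bash
python3 -c "
from h import *
s=log();print(s['eef_pos'],s['contact_force'])
T=grab('top','pics/t2.png');S=grab('side','pics/s2.png')
a=cv2.imread('pics/t2.png')[170:290,340:500];b=cv2.imread('pics/s2.png')[140:260,300:460]
cv2.imwrite('pics/c2.png',cv2.resize(np.vstack([a,b]),None,fx=2.5,fy=2.5,interpolation=2))"
```

```text
[ 0.46150404 -0.21468283  0.03326232] [0.14082838 0.58132975 0.21221653]
```

View pics/c2.png

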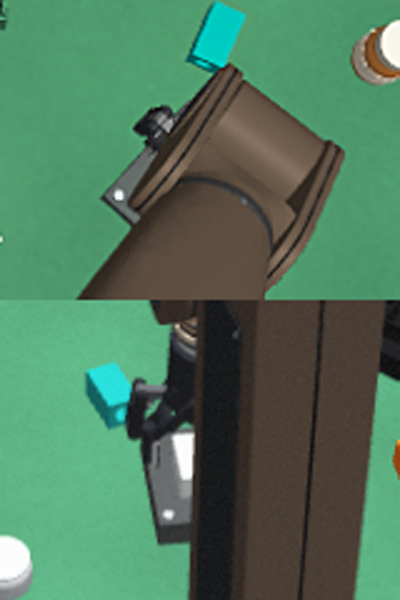

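The fingers flank the bar (side pane (150,400)) and nothing is touching. I'll trim about 4 mm and close.

send_rows:
  series:
    - [[-0.3,-0.28,0.25,0,0,0,1],[0,0,0,0,0,0,1],[0,0,0,0,0,0,-0.2],[0,0,0,0,0,0,-0.6],[0,0,0,0,0,0,-1],[0,0,0,0,0,0,-1],[0,0,0,0,0,0,-1],[0,0,0,0,0,0,-1]]
  force: 60

```text
time: 3.32
eef_pos: [0.4622, -0.2091, 0.0313]
tcp_rot: [0.937, -0.351, 0.003, -0.001]
contact_force: [3.5, 6.1, 3.1]
opening: 0.386
finger_force: 60.9
```

send_rows:
  series:
    - [[0,0,-0.5,0,0,0,-1],[0,0,-1.5,0,0,0,-1],[0,0,-3,0,0,0,-1],[0,0,-4,0,0,0,-1],[0,0,-4,0,0,0,-1],[0,0,-4,0,0,0,-1],[0,0,-3,0,0,0,-1],[0,0,0,0,0,0,-1],[0,0,0,0,0,0,-1]]
  force: 80

```text
time: 4.45
eef_pos: [0.4593, -0.2094, 0.2288]
tcp_rot: [0.937, -0.35, 0.0, 0.0]
contact_force: [0.2, 0.1, -1.9]
opening: 0.38
finger_force: 81.7
```

```bash
python3 -c "
from h import *
s=log();print(s['eef_pos'],s['contact_force'],s['qpos'])
for l in open('log.txt'):
    q,p,r=eval(l);print(np.round(q,4),np.round(p,4),np.hypot(*p[:2]))
"
```

```text
[ 0.45925467 -0.20938435  0.2287611 ] [ 0.23670411  0.14532026 -1.93889062] [-6.28790100e-01 -9.33254192e-02  1.99096101e+00 -5.04786806e-04
  1.24285671e+00  1.65755448e+00]
[-1.403   0.2871  1.578  -0.      1.2785 -0.15  ] [ 0.2108 -0.6406  0.2301] 0.674420421913251
[-6.2390e-01  4.0300e-02  2.0765e+00  5.0000e-04  1.0286e+00  1.6518e+00] [ 0.4611 -0.2075  0.1187] 0.5056622736042683
[-6.3480e-01  1.8430e-01  2.1071e+00 -4.0000e-04  8.4560e-01  1.6514e+00] [ 0.4615 -0.2147  0.0333] 0.5089938034569734
[-6.2880e-01 -9.3300e-02  1.9910e+00 -5.0000e-04  1.2429e+00  1.6576e+00] [ 0.4593 -0.2094  0.2288] 0.5047342472681972
```

send_rows:
  series:
    - [[3,0,-4,0,0,0,-1],[4,0,-4,0,0,0,-1],[4,0,-4,0,0,0,-1],[0,0,0,0,0.15,0,-1],[0,0,0,0,0.18,0,-1],[0,0,0,0,0.18,0,-1],[0,0,0,0,0.18,0,-1],[0,0,0,0,0.15,0,-1],[0,0,0,0,0,0,-1],[0,0,0,0,0,0,-1]]

```text
time: 5.7
eef_pos: [0.543, -0.282, 0.3504]
tcp_rot: [0.855, -0.32, 0.382, 0.143]
contact_force: [0.1, -0.0, -0.7]
opening: 0.38
finger_force: 81.7
```

```bash
cat > fk.py <<'E'
from h import *
from scipy.optimize import least_squares
def fk(q,k):
    a,d,h,L1,e,L2,L3=k
    R=Ro.from_euler('z',q[0]).as_matrix();p=R@np.array([a,d,h])
    ry=lambda t:Ro.from_euler('y',t).as_matrix();rz=lambda t:Ro.from_euler('z',t).as_matrix()
    R=R@ry(q[1]);p=p+R@[0,0,L1];R=R@ry(q[2]);p=p+R@[e,0,L2];R=R@rz(q[3]*S4)@ry(q[4]);p=p+R@[0,0,L3];R=R@rz(q[5]*S6)@C6
    return p,R
S4=S6=1;C6=rz0=Ro.from_euler('z',-np.pi/2).as_matrix()
def data(): return [tuple(map(np.array,eval(l))) for l in open('log.txt')]
def fit():
    D=data();x0=[0,.1,.3,.4,0,.4,.2]
    f=lambda k:np.r_[np.ravel([fk(q,k)[0]-p for q,p,r in D])*1000,(np.array(k)-x0)*.3]
    return least_squares(f,x0)
if __name__=='__main__':
    s=log();print(s['eef_pos'],s['tcp_rot'],s['qpos'])
    for S6 in(1,-1):
      for c in(1,-1):
        C6=Ro.from_euler('z',c*np.pi/2).as_matrix()
        r=fit();print(S6,c,r.x.round(4),np.abs(r.fun[:-7]).max())
        for q,p,rr in data():print(np.round(fk(q,r.x)[0]-p,4),(Ro.from_quat(rr).inv()*Ro.from_matrix(fk(q,r.x)[1])).magnitude().round(3),end=' ')
E
python3 fk.py
```

```text
[ 0.54298842 -0.28198771  0.35040166] [ 0.85506603 -0.31960271  0.38243464  0.14303825] [-0.61327443 -0.30340481  2.09681651 -0.15529969  0.5147587   1.77436413]
1 1 [0.     0.1009 0.2403 0.443  0.0206 0.5725 0.2493] 2.7042106442998204e-05Traceback (most recent call last):
  File "fk.py", line 21, in <module>
    for q,p,rr in data():print(np.round(fk(q,r.x)[0]-p,4),(Ro.from_quat(rr).inv()*Ro.from_matrix(fk(q,r.x)[1])).magnitude().round(3),end=' ')
                                                          ^^^^^^^^^^^^^^^^^^^^^^^^^^^^^^^^^^^^^^^^^^^^^^^^^^^^^^^^^^^^^^^^^^^^^^^
AttributeError: 'float' object has no attribute 'round'
```

```bash
cat > ik.py <<'E'
import fk; from fk import *
S6s=[]
for s6 in(1,-1):
  for s4 in (1,-1):
    fk.S6=s6;fk.S4=s4;fk.C6=np.eye(3);r=fit()
    C=[fk.fk(q,r.x)[1].T@Ro.from_quat(rr).as_matrix() for q,p,rr in data()]
    S6s.append((max(np.abs(c-C[0]).max() for c in C)+np.abs(r.fun[:-7]).max(),s4,s6,C[0],r.x))
b=min(S6s,key=lambda v:v[0]);fk.S4,fk.S6,fk.C6,K=b[1:]
lo=np.array([-2.77,-.9,.21,-1.53,.24,-2.84]);hi=np.array([2.77,2.22,2.48,4.67,2.81,2.84])
def ik(p,R,seeds=12,q0=None):
    rng=np.random.default_rng(0);best=None
    for i in range(seeds):
        s=q0 if (q0 is not None and i==0) else rng.uniform(lo,hi)
        f=lambda q:np.r_[(fk.fk(q,K)[0]-p)*10,Ro.from_matrix(R.T@fk.fk(q,K)[1]).as_rotvec()]
        r=least_squares(f,np.clip(s,lo+.01,hi-.01),bounds=(lo,hi))
        if r.cost<1e-8:
            m=np.minimum(r.x-lo,hi-r.x).min()
            if best is None or m>best[1]:best=(r.x,m)
    return best
if __name__=='__main__':
    print(b[:3],b[4].round(4));tip=np.array([.513,.183,.19])
    for ph in np.arange(-1.2,2.6,.2):
        z=np.array([np.cos(ph),np.sin(ph),0]);g=ik(tip+.008*z,Rtool([0,0,1],z))
        print(round(ph,2),None if g is None else (g[0].round(2),round(g[1],2)))
E
python3 ik.py
```

```text
Traceback (most recent call last):
  File "ik.py", line 6, in <module>
    C=[fk.fk(q,r.x)[1].T@Ro.from_quat(rr).as_matrix() for q,p,rr in data()]
       ^^^^^
AttributeError: 'function' object has no attribute 'fk'
```

```bash
sed -i '1c import fk as F; from fk import *' ik.py; sed -i 's/fk\.\(fk\|S4\|S6\|C6\)/F.\1/g' ik.py; python3 ik.py
```

```text
(np.float64(2.704210644377536e-05), 1, 1) [0.     0.1009 0.2403 0.443  0.0206 0.5725 0.2493]
-1.2 (array([ 0.59,  0.5 ,  1.91, -1.41,  1.72, -2.29]), np.float64(0.12))
-1.0 None
-0.8 (array([ 0.6 ,  0.35,  2.13,  4.57,  1.46, -2.22]), np.float64(0.1))
-0.6 (array([ 0.57,  0.27,  2.25,  4.38,  1.34, -2.15]), np.float64(0.23))
-0.4 (array([ 0.51,  0.19,  2.35,  4.14,  1.22, -2.06]), np.float64(0.13))
-0.2 (array([ 0.41,  0.11,  2.45,  3.84,  1.11, -1.93]), np.float64(0.03))
-0.0 None
0.2 None
0.4 None
0.6 None
0.8 None
1.0 (array([-0.32,  0.16,  2.4 ,  1.78,  1.43, -1.  ]), np.float64(0.08))
1.2 (array([-0.34,  0.24,  2.29,  1.6 ,  1.55, -0.96]), np.float64(0.19))
1.4 (array([-0.33,  0.32,  2.18,  1.44,  1.67, -0.94]), np.float64(0.3))
1.6 (array([-0.31,  0.4 ,  2.07,  1.31,  1.78, -0.92]), np.float64(0.41))
1.8 (array([-0.27,  0.47,  1.95,  1.18,  1.89, -0.92]), np.float64(0.53))
2.0 (array([-0.22,  0.54,  1.84,  1.06,  2.  , -0.93]), np.float64(0.64))
2.2 (array([-0.17,  0.61,  1.74,  0.95,  2.11, -0.95]), np.float64(0.7))
2.4 (array([-0.12,  0.66,  1.64,  0.82,  2.22, -1.  ]), np.float64(0.59))
```

```bash
cat > jp.py <<'E'
from ik import *
def jplan(q0,q1,n,jaw=-1):
    p,R=F.fk(q0,K);rows=[];zs=[]
    for k in range(1,n+1):
        pt,Rt=F.fk(q0+(q1-q0)*k/n,K)
        d=(R.T@(pt-p)*100).round(2);w=Ro.from_matrix(R.T@Rt).as_rotvec().round(3)
        rows.append([*map(float,d),*map(float,w),jaw]);p=p+R@d/100;R=R@Ro.from_rotvec(w).as_matrix();zs.append(p.round(3).tolist())
    a=np.array(rows);print('max',np.linalg.norm(a[:,:3],axis=1).max(),np.linalg.norm(a[:,3:6],axis=1).max())
    for i in range(0,n,10):print(rows[i:i+10])
    print(zs);return p,R
E
python3 -c "
from jp import *
T=dict(np.load('pics/top0.npz'))
for n,u,v,z in(('cup',329,169,.05),('tin',327,215,.035),('slug',328,260,.034)):print(n,onz(T,u,v,z).round(3))
q=ctrl.get_state()['qpos'];ph=1.5;z=np.array([np.cos(ph),np.sin(ph),0]);R=Rtool([0,0,1],z)
tip=np.array([.513,.183,0])
g=ik(tip-.12*z+[0,0,.30],R,q0=q);print(g)
for zz,d in((.135,-.12),(.135,.008),(.19,.008)):print(ik(tip+d*z+[0,0,zz],R,q0=g[0]))
jplan(q,g[0],20)"
```

```text
cup [ 0.63  -0.001  0.05 ]
tin [0.518 0.001 0.035]
slug [ 0.407 -0.005  0.034]
(array([-0.55870384,  0.17943295,  2.07179301,  1.24855402,  1.94376624,
       -0.74174186]), np.float64(0.4082069871468543))
(array([-0.55870384,  0.51168991,  2.05462818,  1.15187207,  1.82869172,
       -1.05063715]), np.float64(0.4253718246706817))
(array([-0.31931135,  0.48221892,  2.10564503,  1.3582163 ,  1.70050339,
       -1.03092556]), np.float64(0.3743549699247657))
(array([-0.31931135,  0.35712093,  2.12581474,  1.37274915,  1.72191496,
       -0.92718111]), np.float64(0.35418525812422663))
max 3.0400164473239286 0.1685645277037847
[[-2.77, -0.78, 0.98, 0.027, -0.099, -0.069, -1], [-2.59, -1.13, 1.0, 0.043, -0.094, -0.072, -1], [-2.36, -1.46, 1.01, 0.056, -0.089, -0.073, -1], [-2.09, -1.73, 1.02, 0.069, -0.081, -0.076, -1], [-1.78, -1.95, 1.03, 0.081, -0.07, -0.079, -1], [-1.44, -2.12, 1.02, 0.091, -0.058, -0.081, -1], [-1.09, -2.23, 1.0, 0.099, -0.046, -0.083, -1], [-0.73, -2.28, 0.97, 0.106, -0.03, -0.086, -1], [-0.38, -2.29, 0.95, 0.109, -0.016, -0.089, -1], [-0.05, -2.22, 0.9, 0.111, 0.001
[... 244 characters left out ...]
, [1.32, -1.14, 0.44, 0.073, 0.083, -0.112, -1], [1.42, -0.91, 0.35, 0.061, 0.093, -0.116, -1], [1.48, -0.68, 0.24, 0.048, 0.1, -0.121, -1], [1.5, -0.46, 0.14, 0.033, 0.104, -0.124, -1], [1.49, -0.26, 0.02, 0.018, 0.107, -0.129, -1]]
[[0.54, -0.269, 0.323], [0.536, -0.253, 0.298], [0.533, -0.235, 0.275], [0.529, -0.214, 0.255], [0.526, -0.192, 0.237], [0.522, -0.169, 0.223], [0.519, -0.145, 0.212], [0.516, -0.12, 0.204], [0.514, -0.096, 0.199], [0.512, -0.072, 0.197], [0.51, -0.049, 0.198], [0.509, -0.028, 0.203], [0.508, -0.008, 0.209], [0.507, 0.01, 0.218], [0.506, 0.026, 0.229], [0.506, 0.039, 0.242], [0.506, 0.049, 0.255], [0.505, 0.057, 0.27], [0.505, 0.061, 0.285], [0.505, 0.063, 0.3]]
```

send_rows:
  series:
    - [[-2.77,-0.78,0.98,0.027,-0.099,-0.069,-1],[-2.59,-1.13,1.0,0.043,-0.094,-0.072,-1],[-2.36,-1.46,1.01,0.056,-0.089,-0.073,-1],[-2.09,-1.73,1.02,0.069,-0.081,-0.076,-1],[-1.78,-1.95,1.03,0.081,-0.07,-0.079,-1],[-1.44,-2.12,1.02,0.091,-0.058,-0.081,-1],[-1.09,-2.23,1.0,0.099,-0.046,-0.083,-1],[-0.73,-2.28,0.97,0.106,-0.03,-0.086,-1],[-0.38,-2.29,0.95,0.109,-0.016,-0.089,-1],[-0.05,-2.22,0.9,0.111,0.001,-0.092,-1]]

```text
time: 6.95
eef_pos: [0.5136, -0.0729, 0.1985]
tcp_rot: [0.959, 0.125, 0.148, -0.208]
contact_force: [-0.4, -0.4, -2.7]
opening: 0.386
finger_force: 81.7
```

send_rows:
  series:
    - [[0.28,-2.13,0.85,0.11,0.016,-0.095,-1],[0.56,-1.98,0.78,0.107,0.031,-0.098,-1],[0.81,-1.8,0.71,0.101,0.047,-0.101,-1],[1.02,-1.6,0.63,0.094,0.06,-0.105,-1],[1.2,-1.38,0.55,0.085,0.073,-0.108,-1],[1.32,-1.14,0.44,0.073,0.083,-0.112,-1],[1.42,-0.91,0.35,0.061,0.093,-0.116,-1],[1.48,-0.68,0.24,0.048,0.1,-0.121,-1],[1.5,-0.46,0.14,0.033,0.104,-0.124,-1],[1.49,-0.26,0.02,0.018,0.107,-0.129,-1]]

```text
time: 8.2
eef_pos: [0.5064, 0.0621, 0.3008]
tcp_rot: [0.515, 0.485, 0.52, -0.479]
contact_force: [0.4, 0.3, -2.1]
opening: 0.383
finger_force: 81.9
```

send_rows:
  series:
    - [[0,0,0,0,0,0,-1],[0,0,0,0,0,0,-1]]

```text
time: 8.45
eef_pos: [0.5054, 0.0628, 0.2999]
tcp_rot: [0.518, 0.483, 0.517, -0.48]
contact_force: [-0.4, 0.3, -1.2]
opening: 0.382
finger_force: 81.9
```

```bash
python3 -c "
from h import *
s=log();print(s['eef_pos'],s['contact_force'],s['qpos'],Ro.from_quat(s['tcp_rot']).as_matrix().round(3))
T=grab('top','pics/t3.png');S=grab('side','pics/s3.png')
tcp=s['eef_pos'];print(proj(T,tcp),proj(S,tcp))
def crop(c,f,k,w,h):
    u,v=proj(c,tcp).astype(int);x,y=u-w//2//k,v-h//2//k;print(f,x,y);return cv2.resize(cv2.imread(f)[y:y+h//k,x:x+w//k],None,fx=k,fy=k,interpolation=2)
cv2.imwrite('pics/c3.png',np.hstack([crop(T,'pics/t3.png',4,400,600),crop(S,'pics/s3.png',4,400,600)]))"
```

```text
[0.50539206 0.06277322 0.29990973] [-0.40566226  0.26844128 -1.24579008] [-0.55876124  0.1796253   2.06936579  1.24634618  1.9413768  -0.74262444] [[-0.002  0.997  0.071]
 [ 0.004 -0.071  0.997]
 [ 1.     0.002 -0.004]]
[295.8479961  198.74367322] [279.10551857 176.56618642]
pics/t3.png 245 123
pics/s3.png 229 101
```

View pics/c3.png

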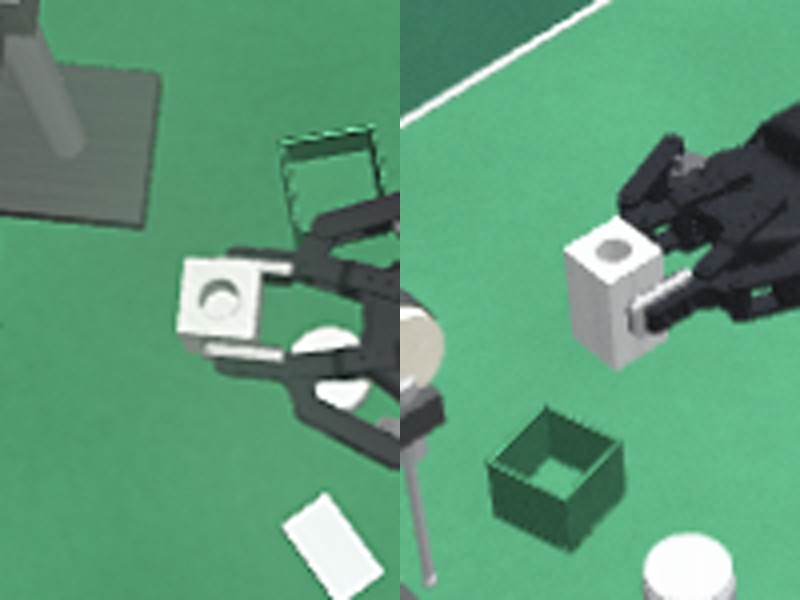

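Hole-up confirmed: the mouth is at top pane (220,299) and side pane (615,251), and the bar is upright. Stylus ball in the side pane is at (430,580).

```bash
cat > m3.py <<'E'
from jp import *
T=dict(np.load('pics/t3.npz'));S=dict(np.load('pics/s3.npz'))
s=ctrl.get_state();Rm=Ro.from_quat(s['tcp_rot']).as_matrix();tcp=s['eef_pos']
def tr(a,b):return tri(T,(245+a[0]/4,123+a[1]/4),S,(229+(b[0]-400)/4,101+b[1]/4))
m,e=tr((220.5,299),(615,251));print('mouth',m,e,'in tool',(Rm.T@(m-tcp)).round(4))
for a,b in[((187,258),(663,250)),((261,259),(615,217)),((257,338),(565,249)),((178,335),(615,284))]:
    c,e=tr(a,b);print('corner',c.round(4),round(e,4),(Rm.T@(c-tcp)).round(4))
t,e=tri(T,(243.4,204.8),S,(236.3,246));print('ball',t,e)
E
python3 m3.py
```

```text
mouth [0.50196446 0.05349381 0.32973855] 0.0006386810927088409 in tool [ 0.0296 -0.0022 -0.0099]
corner [0.4988 0.0548 0.3405] 0.0455 [ 0.0404 -0.0054 -0.0088]
corner [0.5209 0.0358 0.329 ] 0.0003 [ 0.0288  0.0179 -0.0262]
corner [0.5031 0.053  0.3266] 0.0488 [ 0.0265 -0.001  -0.0103]
corner [0.4841 0.0714 0.3316] 0.0009 [ 0.0315 -0.0213  0.0067]
ball [0.51276299 0.1828392  0.18418911] 0.0033969444281332422
```

send_rows:
  series:
    - [[-2,0,0,0,0,0,-1],[-3.5,0,0,0,0,0,-1],[-3.5,0,0,0,0,0,-1],[-3.5,0,0,0,0,0,-1],[-2.5,0,0,0,0,0,-1],[-1.7,0,0,0,0,0,-1],[0,0,0,0,0,0,-1],[0,0,0,0,0,0,-1]]

```text
time: 9.55
eef_pos: [0.5054, 0.0629, 0.1336]
tcp_rot: [0.517, 0.483, 0.518, -0.48]
contact_force: [0.2, 0.3, -1.2]
opening: 0.384
finger_force: 81.9
```

send_rows:
  series:
    - [[0,0.04,1.5,0,0,0,-1],[0,0.03,2.5,0,0,0,-1],[0,0.03,3,0,0,0,-1],[0,0.03,2.5,0,0,0,-1],[0,0.03,2,0,0,0,-1],[0,0,1.47,0,0,0,-1],[0,0,0,0,0,0,-1],[0,0,0,0,0,0,-1]]

```text
time: 10.55
eef_pos: [0.5158, 0.1923, 0.1329]
tcp_rot: [0.517, 0.483, 0.518, -0.481]
contact_force: [-0.0, 0.5, -1.6]
opening: 0.382
finger_force: 81.9
```

```bash
cat > v.py <<'E'
from h import *
import sys
n=sys.argv[1]
s=log();R=Ro.from_quat(s['tcp_rot']).as_matrix();print(s['time'],s['eef_pos'],s['contact_force'],R.round(4).tolist())
tcp=s['eef_pos'];m=tcp+R@[.03,-.0022,-.0099]
T=grab('top',f'pics/t{n}.png');S=grab('side',f'pics/s{n}.png')
im=[]
for c,f in((T,f'pics/t{n}.png'),(S,f'pics/s{n}.png')):
    u,v=proj(c,m).round(1);x,y=int(u)-25,int(v)-37;print(f,x,y,'mouth pred pane',(u-x)*8,(v-y)*8)
    im.append(cv2.resize(cv2.imread(f)[y:y+75,x:x+50],None,fx=8,fy=8,interpolation=2))
cv2.imwrite(f'pics/c{n}.png',np.hstack(im))
E
python3 v.py 4
```

```text
10.55 [0.51577425 0.19228768 0.13287344] [-0.02960758  0.47420617 -1.60775123] [[-0.0028, 0.9975, 0.071], [0.0018, -0.0709, 0.9975], [1.0, 0.0029, -0.0016]]
pics/t4.png 219 168 mouth pred pane 205.5999999999999 303.20000000000005
pics/s4.png 213 215 mouth pred pane 203.20000000000005 302.4000000000001
```

View pics/c4.png

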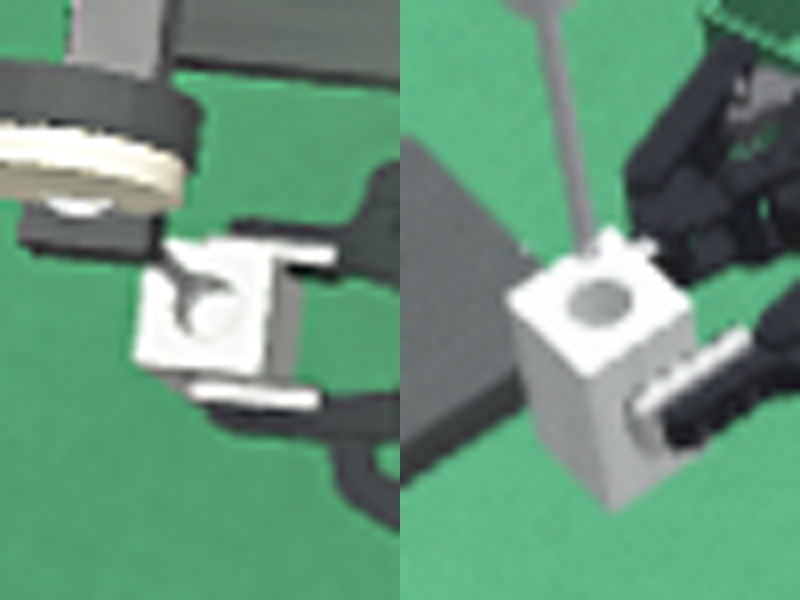

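```bash
python3 -c "
from h import *
s=ctrl.get_state();R=Ro.from_quat(s['tcp_rot']).as_matrix();m=s['eef_pos']+R@[.03,-.0022,-.0099];print(m)
for n,b in(('t4',(243.4,204.8)),('s4',(236.3,246.))):
    c=dict(np.load(f'pics/{n}.npz'));f=lambda X:proj(c,X)
    P=np.array([*m[:2],.184]);p0=f(P);J=np.c_[f(P+[.01,0,0])-p0,f(P+[0,.01,0])-p0,f(P+[0,0,.01])-p0]
    print(n,'pred',p0,'meas',b,'diff',np.array(b)-p0,'J px/cm',J.round(2).tolist())
"
python3 - <<'E'
import cv2,numpy as np
a=cv2.imread('pics/s4.png')[235:262,228:252];b=cv2.imread('pics/s0.png') if 0 else cv2.imread('pics/side0.png')[235:262,222:246]
c=cv2.imread('pics/t4.png')[194:221,232:256];d=cv2.imread('pics/top0.png')[194:221,232:256]
z=lambda x:cv2.resize(x,None,fx=11,fy=11,interpolation=2)
cv2.imwrite('pics/c5.png',np.vstack([np.hstack([z(d),z(c)]),np.hstack([z(b),z(a)])]))
E
```

```text
[0.51295078 0.18223982 0.16280707]
t4 pred [243.20157282 204.10841101] meas (243.4, 204.8) diff [0.19842718 0.69158899] J px/cm [[0.23, -4.63, -0.81], [-4.6, -0.12, -0.84]]
s4 pred [237.29252126 246.01747204] meas (236.3, 246.0) diff [-0.99252126 -0.01747204] J px/cm [[-3.19, -3.72, -0.56], [-2.59, 2.73, -3.19]]
```

View pics/c5.png

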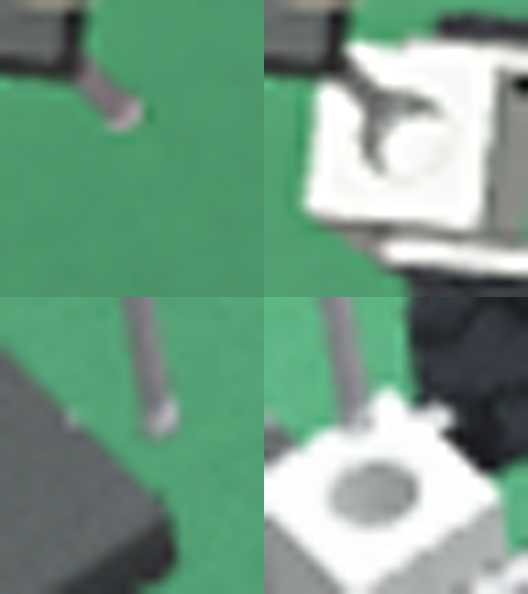

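The stylus ball is at top (243.3,204.5) and side (236.4,246.1). Both lie within about 1 mm of straight above the mouth, against 5 mm of clearance. Raising.

send_rows:
  series:
    - [[0.5,0,0.05,0,0,0,-1],[0.8,0,0,0,0,0,-1],[0.7,0,0,0,0,0,-1],[0.7,0,0,0,0,0,-1],[0.6,0,0,0,0,0,-1],[0.5,0,0,0,0,0,-1],[0,0,0,0,0,0,-1],[0,0,0,0,0,0,-1]]
  force: 100

```text
time: 11.65
eef_pos: [0.5154, 0.1931, 0.1705]
tcp_rot: [0.517, 0.483, 0.517, -0.481]
contact_force: [0.5, -0.6, -1.7]
opening: 0.376
finger_force: 103.2
```

```bash
python3 v.py 6
```

```text
11.65 [0.51542097 0.19309318 0.17051293] [ 0.54889976 -0.62912682 -1.70966907] [[-0.0019, 0.9975, 0.0707], [0.0016, -0.0707, 0.9975], [1.0, 0.002, -0.0015]]
pics/t6.png 216 165 mouth pred pane 202.4000000000001 303.20000000000005
pics/s6.png 211 204 mouth pred pane 200.79999999999995 297.5999999999999
```

View pics/c6.png

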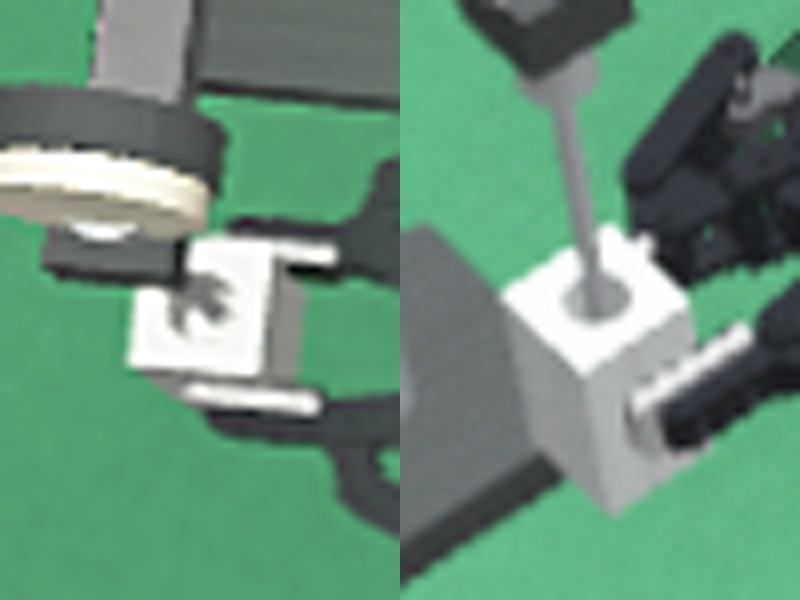

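The stylus is inside the hole and centred (side pane (595,300)), with no side force. Continuing up to the floor, then 10 mm further.

send_rows:
  series:
    - [[0.4,0,0,0,0,0,-1],[0.3,0,0,0,0,0,-1],[0.3,0,0,0,0,0,-1],[0.3,0,0,0,0,0,-1],[0.3,0,0,0,0,0,-1],[0.2,0,0,0,0,0,-1],[0.2,0,0,0,0,0,-1],[0,0,0,0,0,0,-1],[0,0,0,0,0,0,-1],[0,0,0,0,0,0,-1]]

```text
time: 13.0
eef_pos: [0.5155, 0.1931, 0.1905]
tcp_rot: [0.517, 0.483, 0.518, -0.481]
contact_force: [1.1, 0.6, -6.2]
opening: 0.375
finger_force: 103.3
```

```bash
python3 v.py 7; sleep 1; python3 -c "
from h import *
for i in range(3):ctrl.read_camera('top');s=ctrl.get_state();print(s['eef_pos'],s['contact_force'],np.abs(s['dq']).max())"
```

```text
13.0 [0.51545984 0.19308989 0.19050583] [ 1.13406094  0.64937869 -6.15803315] [[-0.002, 0.9975, 0.0709], [0.0017, -0.0709, 0.9975], [1.0, 0.0022, -0.0016]]
pics/t7.png 214 164 mouth pred pane 204.79999999999995 297.5999999999999
pics/s7.png 209 197 mouth pred pane 207.20000000000005 300.79999999999995
[0.51547506 0.19308561 0.19056508] [ 0.636751   -0.02150308 -6.21911522] 0.0023542283098575735
[0.51546747 0.19309219 0.1905768 ] [ 1.51102223 -0.96250296 -7.52792254] 0.0020607761855436155
[0.51546066 0.19310321 0.19060735] [ 1.17303606 -0.30241338 -6.50692419] 0.002245834175542615
```

View pics/c7.png

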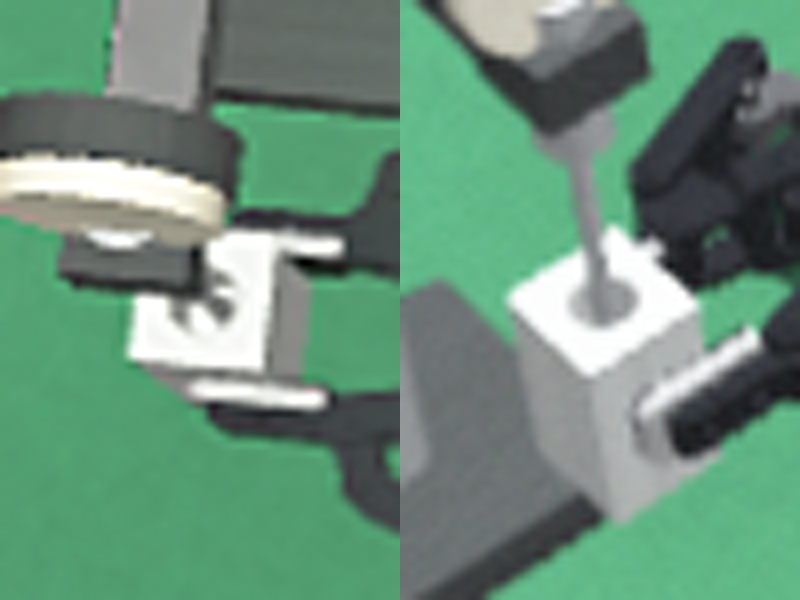

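The extra push is about 4.8 N, which is a lift of roughly 10 mm. The mouth sits where predicted (side pane (603,302)), the bar is upright and the arm is still. Handing in.

```bash
python3 -c "
from plant import ctrl
print(ctrl.sign_off())"
```

```text
the job is handed in; nothing more can be done
None
```

The job is handed in: the gripper is holding the spacer hole-up under the probe, upright and still, with the stylus on the hole's floor and pushed up about 10 mm (judged from the force and the tool height), after about 13 s of the 54 s allowed.

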